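# Feed a handle rail through the finger guard of a rivet press and hold it

## Task

Take the one long flat aluminium bar (a case handle rail) out of the steel stock tray, leaving the short offcuts and the bolt in the tray, and feed one end of it, flat and level, through the slot in the finger guard of the bench rivet press until the spring-loaded back stop inside is pushed fully home. Keep holding it there for the rivet stroke: the program finishes with the gripper still holding the bar against the stop. Do not move the brush, the loose wheel or the tape measure.

Things in the scene. Friction and masses are not known exactly. Their poses are not given: they have to be found in the camera images.
- rail_center (a point): Centre (half-way up) of the long flat aluminium bar, 190 x 25 x 12 mm, 0.15 kg, with a 7 mm hole near each end and in the middle; the only part in the tray over 100 mm long. x axis along its length, y across its width, z up through its thickness. It starts lying flat on the tray floor, along the tray's y axis give or take 5 degrees. Both ends are alike; either may be fed in.
- tray: Shallow dark steel stock tray, 122 mm along its x, 262 mm along its y, 34 mm high, open on top, walls and floor 3 mm thick; origin at the centre of its underside, z up; fixed. The short parts lie beside the half of the long bar nearer the tray's +y end; beside the other half the floor is empty, at least 25 mm clear on both sides of the bar.
- press: Grey bench rivet press, about 205 mm deep (x), 160 mm wide (y), 270 mm high, fixed: air cylinder on top, in front a finger guard of painted sheet with clear plastic sides. Origin at the centre of its underside; its +x axis points from the guard into the press, z up. The guard's front is a flat upright face 85 mm in front of the origin.
- slot (a point): Centre of the feed slot at the guard's outer face, 115 mm above the bench; axes as press, +x is the level feeding direction. Opening 27 mm wide (y) by 14 mm high (z), 2 mm more than the bar each way, through 8 mm of wall. Lips flared at 45 degrees stand 8 mm out in front and widen the mouth by 7 mm on every side. Behind it the way is free up to the back stop.
- backstop (a joint): Spring-loaded back stop inside the guard, in line with the slot, in m: 0 = out (rest), 0.012 = fully home. At rest its flat steel head, 18 mm across, stands 50 mm behind the guard's outer face, so the bar's end is 62 mm behind that face when the stop is home. The spring pushes back with 2.4 N at first, 6 N when home.
- offcut_0_center (a point): Centre of a short aluminium offcut, 90 x 20 x 10 mm, lying in the tray; to be left there.
- offcut_1_center (a point): Centre of a shorter aluminium offcut, 70 x 20 x 10 mm, lying in the tray; to be left there.
- axle_bolt: Short steel hexagon bolt, 50 mm long, 17 mm across the head, lying in the tray at its +y end; origin below the middle of the bolt; to be left there.
- brush: Wooden dusting brush, 39 x 204 x 18 mm, lying on the bench; origin at the centre of its underside. Bystander.
- wheel_0: Single black caster wheel, 68 mm across, 17 mm high, lying flat on the bench; origin at the centre of its underside. Bystander.
- tape_measure: Pocket tape measure, 34 x 79 x 58 mm high, standing on the bench; origin at the centre of its underside. Bystander.

How it is judged:
By the outcome, as a careful person would: the job done as asked, in the order asked, and still so for the second after the job is handed in, while the arm keeps its last pose, push and grip.
It also fails if it takes over 43 s, if anything falls off the work surface, if the arm or the gripper's body presses on something with over 40 N, if the wrist force passes 120 N, or if a joint passes its speed limit or range.

## Robot

A 6-joint arm with a two-finger parallel gripper is mounted at the origin on a cart in front of the work surface, level with it; the furniture and walls round the work are solid. World frame = base frame: x ahead of the robot, y to its left, z up, the work surface at z = 0. Lengths are in m, angles in rad, forces in N, time in s.
With the tool pointing down it reaches from about 0.35 to 0.775 m from the base axis. Payload 7.3 kg.
Tool frame: the origin (TCP) lies midway between the tips of the shut fingers; the grasp point (between the pads) lies 19 mm behind it; z points along the fingers, y is the direction in which the jaws open and shut (so a half turn about z gives the same grasp; the last joint's range is limited). The gripper opens to 92 mm and grips with 3 to 60 N. Pads are 19 mm wide; open, the fingers measure 130 mm over their backs; the gripper's body (75 mm by 190 mm) begins 47 mm behind the grasp point.
Start: joints at [1.054, 0.342, 1.524, -0, 1.275, -0.146], TCP at [0.19, 0.489, 0.227] pointing down, gripper open.
Joint ranges: [-2.53, 2.53], [-0.77, 2.02], [0.04, 2.7], [-1, 4.14], [0.28, 2.66], [-3.11, 3.11]. Speed limits (rad/s): [2.57, 2.57, 3.14, 3.14, 3.14, 3.14].

## Interface

Orientations are given as a unit quaternion [x, y, z, w].
In Python, from bench import status, capture, ctrl, finder gives the robot as it stands.
- The arm moves only by the tool move_arm, never from a script. Its argument "steps" is a list of rows, each a list of 3 entries, a list of its own where there are three numbers: the opening, from 0 (shut) to 1 (fully open), then the shift along the tool's x, y, z in mm, then the turn, a rotation vector about the tool's x, y, z in rad. A call has 1 to 5 rows; each row shifts and turns the commanded pose from where the row before left it, along the tool's axes as they then stand; what a row does not reach is not made up. A row lasts 1/8 s, in which the tool goes at most 62.5 mm and 10.7 degrees, less where a joint would pass 70% of its speed; a pose out of reach is approached as far as the arm can. A call is refused whole if a number of a shift passes 62.5 or a number of a turn 0.188, either way. A call with a gripper value outside its range is refused whole. The fingers move at their own pace and stop on an object; the grip force is fixed at half the most. Time passes only in rows, so rows that do not move let the fingers close. It gives the time, the measured TCP pose, the force and the opening at its end, in the units of the state.
- status.sense(): the state, without advancing time (a new reading comes with each control period).
- capture(name): name is "side" or "top" or "wrist"; returns a dict with "image" (384x512x3 uint8, red, green, blue), "z_map" (384x512 float32, m along the optical axis (not along the pixel's ray), 0 where there is no reading), "mtx" (3x3 intrinsics, pixels), "k1" (the pictures are not rectified: a ray, as slopes to the right and down, at radius r is drawn at 1 + k1 r^2 times it, then the intrinsics apply), "extrinsics" (4x4, takes a point from camera to world coordinates); the wrist camera has in their place "T_tool_cam" (4x4, takes a point from camera to tool coordinates, whose origin is the TCP and whose axes are the flange's). Camera axes: x right, y up, looking along -z (the intrinsics and any distortion apply to the point x, -y, -z); pixel columns grow to the right and rows downward; lengths in m; the calibration is good to about 2 mm. A picture is of the moment at which its call begins: read the wrist's pose just before it.
- ctrl.finish_job(): hands the job in, once; it reports no verdict.
Trained networks look in a picture, given as the dict that the camera call returned (one of the last four; its "shot" number tells which), for a name from the list of things; names that differ only in an ending like _2 or _b are one class to them, and where a whole thing is asked for, a point or a joint stands for the part that bears it (a point fixed in the world has none). Each returns a list of dicts, best first, with "p" (0 to 1); they miss things now and then, are a little off and sometimes report something else, mostly with a low value. They report only what shows in the picture. A call takes as long as a camera call.
- finder.boxes_of(label, picture): "xyz" ([x, y, z] in m, in world coordinates, good to about 4 mm: the middle of the surface that is visible of it).
- finder.masks_of(label, picture): "region" (384x512 bool, what is visible of it).
The state is a dict: "clock": time; "q": joint angles; "joint_vel": joint speeds; "effort": joint torques, N m; "tcp_pos": TCP position; "ee_rot": TCP orientation; "ft_force": force on the tool from outside, world axes, zero at the start; "torque": the same for the moment, N m; "gripper_width": finger opening in m.
Only numpy, scipy, OpenCV 4.12 (cv2) and the standard library are available. Lean on these libraries where they do the work, as an engineer would, in place of code of your own. Each camera call takes 0.05 s, during which the arm holds its last target. There are 200 camera calls.

## Working session

There is one attempt and no reset: what is moved stays moved. The work goes in short steps, Python scripts to look and compute and a tool call to move; the robot and the scene stay as the last step left them, time stands still between calls to the robot, and variables do not carry over. Pictures are saved under pics/ and viewed, about 8 in all and at most 12, crops included, and the job is handed in when it is done.

Besides the shell and the picture viewer there is one more tool, called after "Request:" as name([rows], argument=value, ...), one row to a line, values as JSON. move_arm: Moves the arm, as the interface text tells. Its arguments: {"type":"object","properties":{"steps":{"type":"array"}},"required":["steps"]}

```bash
mkdir -p pics; ls; cat > h.py <<'E'
import numpy as np, cv2
from scipy.spatial.transform import Rotation as R
from bench import status, capture, ctrl, finder
def ext(p,s=None):
    if 'extrinsics' in p: return np.array(p['extrinsics'])
    T=np.eye(4); T[:3,:3]=R.from_quat(s['ee_rot']).as_matrix(); T[:3,3]=s['tcp_pos']
    return T@np.array(p['T_tool_cam'])
def cloud(p,s=None):
    K=np.array(p['mtx']); z=p['z_map']; h,w=z.shape
    u,v=np.meshgrid(np.arange(w),np.arange(h))
    d=np.stack([(u-K[0,2])/K[0,0],(v-K[1,2])/K[1,1]],-1)
    x=d.copy()
    for _ in range(8): x=d/(1+p['k1']*(x**2).sum(-1,keepdims=True))
    P=np.stack([x[...,0]*z,-x[...,1]*z,-z],-1)
    T=ext(p,s); W=P@T[:3,:3].T+T[:3,3]; W[z==0]=np.nan
    return W
def save(p,n): cv2.imwrite('pics/'+n+'.png',p['image'][...,::-1])
E
python3 - <<'E'
from h import *
s=status.sense(); print({k:np.round(v,4) for k,v in s.items()})
for n in ['top','side']:
    p=capture(n); save(p,n+'0'); print(n,np.round(ext(p),3).tolist(),p['mtx'],p['k1'])
    for l in ['rail_center','tray','press','slot','backstop','offcut_0_center','offcut_1_center','axle_bolt','brush','wheel_0','tape_measure']:
        try: b=finder.boxes_of(l,p)
        except Exception as e: b=[];print(l,e)
        print(l,[(np.round(d['xyz'],3).tolist(),round(d['p'],2)) for d in b[:3]])
E
```

```text
pics
{'clock': np.float64(0.0), 'q': array([ 1.054 ,  0.3427,  1.525 ,  0.    ,  1.2754, -0.146 ]), 'joint_vel': array([-0.0005,  0.    ,  0.0001,  0.0002, -0.0007, -0.0011]), 'effort': array([-3.00000e-04, -4.31235e+01, -2.44227e+01,  7.17000e-02,
        5.56000e-02, -2.00000e-04]), 'tcp_pos': array([0.19 , 0.489, 0.226]), 'ee_rot': array([ 1.843e-01,  9.829e-01, -7.000e-04, -3.000e-04]), 'ft_force': array([-0.7603, -0.039 , -0.414 ]), 'torque': array([-0.0173, -0.0267,  0.0038]), 'gripper_width': np.float64(0.0917)}
top [[0.026, 0.999, -0.026, 0.548], [-0.999, 0.026, 0.018, 0.146], [0.018, 0.025, 1.0, 1.188], [0.0, 0.0, 0.0, 1.0]] [[392.75005133   0.         248.37910127]
 [  0.         392.75005133 186.15140921]
 [  0.           0.           1.        ]] 0.047571068059616986
rail_center [([0.497, 0.189, 0.015], 0.97)]
tray [([0.498, 0.212, 0.001], 0.96)]
press [([0.749, -0.07, 0.194], 0.84), ([0.459, 0.269, 0.012], 0.49)]
slot [([0.435, -0.161, 0.01], 0.69), ([0.749, -0.073, 0.191], 0.59)]
backstop []
offcut_0_center [([0.458, 0.266, 0.013], 0.51)]
offcut_1_center [([0.748, -0.07
[... 242 characters left out ...]
side [[0.981, 0.164, -0.108, 0.455], [-0.196, 0.824, -0.531, -0.49], [0.003, 0.542, 0.84, 1.08], [0.0, 0.0, 0.0, 1.0]] [[359.44563294   0.         252.16320869]
 [  0.         359.44563294 189.3518891 ]
 [  0.           0.           1.        ]] -0.09872357151234146
rail_center [([0.496, 0.187, 0.012], 0.75)]
tray [([0.498, 0.201, 0.002], 0.64)]
press [([0.742, -0.12, 0.193], 0.76)]
slot [([0.745, -0.119, 0.19], 0.65)]
backstop []
offcut_0_center [([0.457, 0.258, 0.013], 0.48)]
offcut_1_center []
axle_bolt [([0.508, 0.321, 0.009], 0.46)]
brush [([0.433, -0.167, 0.015], 0.76)]
wheel_0 [([0.586, -0.179, 0.014], 0.68), ([0.499, 0.188, 0.014], 0.52)]
tape_measure [([0.498, -0.106, 0.051], 0.65)]
```

View pics/top0.png

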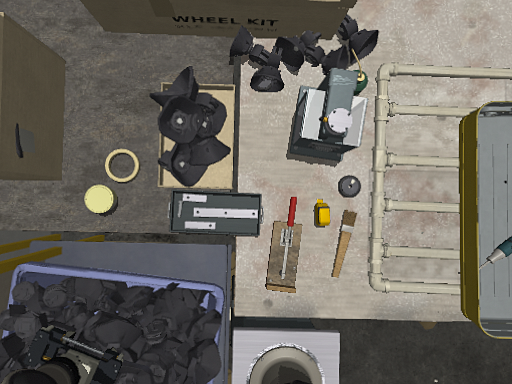

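View pics/side0.png

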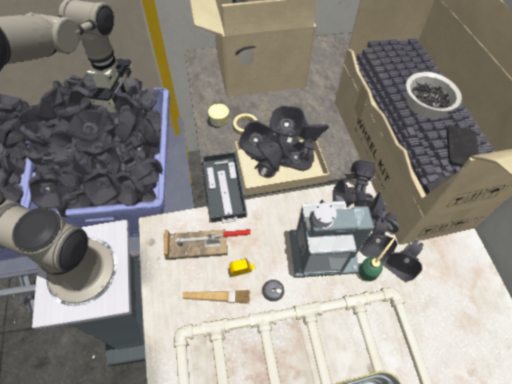

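```bash
python3 - <<'E'
from h import *
p=capture('top'); W=cloud(p)
for l in ['rail_center','press','tray','brush','tape_measure']:
    for m in finder.masks_of(l,p)[:1]:
        r=m['region']; X=W[r]; X=X[~np.isnan(X).any(1)]
        rc=cv2.minAreaRect((X[:,:2]*1000).astype(np.float32))
        print(l,m['p'],r.sum(),rc,'z',np.nanpercentile(X[:,2],[5,50,95]))
        if l=='press':
            Y=X[X[:,2]>.1]; print(cv2.minAreaRect((Y[:,:2]*1000).astype(np.float32)))
            for a in range(0,280,20):
                q=X[(X[:,2]>a/1e3)&(X[:,2]<(a+20)/1e3)]
                if len(q)>5: print(a,len(q),q.min(0).round(3),q.max(0).round(3))
E
```

```text
rail_center 0.77 457 ((496.890625, 190.7996826171875), (181.98883056640625, 22.4262752532959), 89.7105941772461) z [0.01097353 0.01526741 0.01904471]
press 0.72 5351 ((804.1633911132812, -117.40067291259766), (216.3741912841797, 278.62066650390625), 82.09591674804688) z [0.02060306 0.19272407 0.26923893]
((772.8133544921875, -87.16829681396484), (161.21768188476562, 187.79751586914062), 81.79817962646484)
0 196 [ 0.66  -0.232  0.   ] [0.941 0.004 0.02 ]
20 566 [ 0.66  -0.152  0.02 ] [0.882 0.004 0.04 ]
40 71 [ 0.681 -0.149  0.04 ] [ 0.907 -0.002  0.06 ]
60 74 [ 0.681 -0.149  0.06 ] [ 0.909 -0.003  0.08 ]
80 114 [ 0.679 -0.149  0.08 ] [ 0.865 -0.002  0.1  ]
100 120 [ 0.678 -0.148  0.1  ] [ 0.865 -0.002  0.12 ]
120 154 [ 0.678 -0.148  0.12 ] [ 0.867 -0.002  0.14 ]
140 152 [ 0.681 -0.145  0.14 ] [ 0.865 -0.002  0.16 ]
160 102 [ 0.681 -0.149  0.16 ] [ 0.865 -0.002  0.18 ]
180 1779 [ 0.683 -0.173  0.18 ] [0.866 0.002 0.2  ]
200 122 [ 0.7   -0.105  0.2  ] [ 0.866 -0.048  0.22 ]
220 1312 [ 0.701 -0.133  0.22 ] [ 0.868 -0.048  0.24 ]
240 64 [ 0.708 -0.087  0.24 ] [ 0.744 -0.035  0.26 ]
260 470 [ 0.706 -0.108  0.26 ] [ 0.761 -0.039  0.275]
tray 0.96 2925 ((458.27581787109375, 219.6943359375), (217.5729217529297, 280.79510498046875), 0.33498135209083557) z [-0.00031626  0.00400896  0.03686098]
brush 0.87 728 ((413.8435974121094, -167.0211944580078), (42.3779182434082, 201.48545837402344), 80.27751159667969) z [0.00038792 0.01410522 0.01928359]
tape_measure 0.73 362 ((504.6076965332031, -99.81307983398438), (83.41497039794922, 46.21607208251953), 5.154036521911621) z [0.00199825 0.05166896 0.05910158]
```

The top picture shows the tray at about (215,212), with the long bar across it at about (240,213). The offcuts and bolt are on its left, which is the +y side. The press is at about (330,120), with its guard front facing down, towards the robot. An unlisted wooden clamp stands at (285,255). The side picture agrees, with the guard's front on the press's left at (295,250). Next I'll fit the press face.

```bash
python3 - <<'E'
from h import *
for n in ['top','side']:
    p=capture(n); W=cloud(p).reshape(-1,3)
    X=W[(W[:,0]>.64)&(W[:,0]<.73)&(W[:,1]>-.2)&(W[:,1]<.03)&(W[:,2]>.05)&(W[:,2]<.185)]
    print(n,len(X), X.min(0).round(3),X.max(0).round(3))
    best=None; rng=np.random.default_rng(0)
    for _ in range(500):   # vertical plane ransac
        a,b=X[rng.integers(len(X),size=2)]
        d=(b-a)[:2]; L=np.hypot(*d)
        if L<.04: continue
        nn=np.array([-d[1],d[0]])/L; e=np.abs((X[:,:2]-a[:2])@nn)
        c=(e<.003).sum()
        if best is None or c>best[0]: best=(c,e<.003)
    I=X[best[1]]; k=np.polyfit(I[:,1],I[:,0],1); print(best[0],'x=%.4f*y+%.4f'%tuple(k),I.min(0).round(3),I.max(0).round(3),'yaw',np.degrees(np.arctan(-k[0])))
    Z=W[(W[:,0]>.64)&(W[:,0]<.9)&(W[:,1]>-.2)&(W[:,1]<.03)&(W[:,2]>.183)&(W[:,2]<.2)]
    print('top plate',cv2.minAreaRect((Z[:,:2]*1000).astype(np.float32)),Z[:,2].mean())
p=capture('wrist'); save(p,'w0'); print(np.round(p['T_tool_cam'],4).tolist(),p['mtx'],p['k1'])
p=capture('side')
big=cv2.resize(p['image'][180:300,260:400],None,fx=5,fy=5,interpolation=cv2.INTER_CUBIC)
cv2.imwrite('pics/s1.png',big[...,::-1])
E
```

```text
top 544 [ 0.678 -0.156  0.051] [0.73  0.002 0.185]
370 x=0.1340*y+0.7007 [ 0.681 -0.15   0.051] [ 0.702 -0.002  0.185] yaw -7.6331163773442725
top plate ((774.5615844726562, -86.7835922241211), (161.66944885253906, 169.7685089111328), 81.32170104980469) 0.19195699033811991
side 697 [ 0.675 -0.161  0.051] [0.73  0.    0.185]
308 x=0.1583*y+0.7018 [ 0.679 -0.151  0.051] [ 0.702 -0.004  0.184] yaw -8.99506956467902
top plate ((775.4044799804688, -88.2201156616211), (160.1336212158203, 176.04856872558594), 82.71524810791016) 0.19135488497077408
[[0.0003, 0.967, 0.2547, 0.068], [1.0, -0.0002, -0.0001, 0.0012], [-0.0001, 0.2547, -0.967, -0.1578], [0.0, 0.0, 0.0, 1.0]] [[315.65666175   0.         256.64064064]
 [  0.         315.65666175 189.3715242 ]
 [  0.           0.           1.        ]] -0.03137540964390969
```

View pics/s1.png

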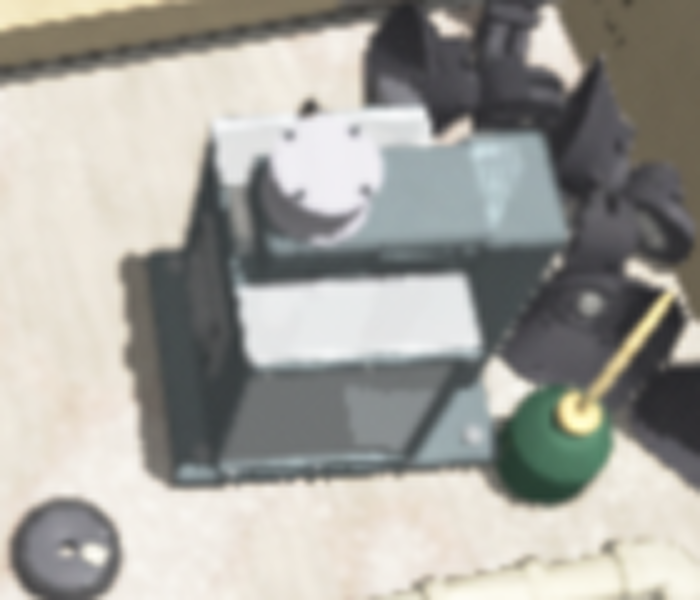

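The crop shows the guard's front face on the left, yawed about -8°. Its centre is near (0.690,-0.076). The wrist camera has to end up on the side away from the press, so tool yaw should be about 82°. I'll go and look at the slot first.

Request:
move_arm([
  [1,[-49,-34.5,2],[0,0,0]],
  [1,[-49,-34.5,2],[0,0,0]],
  [1,[-49,-34.5,2],[0,0,0]],
  [1,[-49,-34.5,2],[0,0,0]],
  [1,[-49,-34.5,2],[0,0,0]],
])

```text
clock: 2.33
tcp_pos: [0.357, 0.2382, 0.217]
ee_rot: [0.184, 0.983, 0.0, 0.0]
ft_force: [0.6, 0.0, 0.7]
gripper_width: 0.0921
```

Request:
move_arm([
  [1,[-49,-34.5,2],[0,0,0]],
  [1,[-49,-34.5,2],[0,0,0]],
  [1,[-49,-34.5,2],[0,0,0]],
  [1,[-49,-34.5,2],[0,0,0]],
  [1,[-49,-34.5,2],[0,0,0]],
])

```text
clock: 2.95
tcp_pos: [0.5229, -0.0116, 0.2068]
ee_rot: [0.184, 0.983, 0.0, 0.0]
ft_force: [1.1, 0.7, 0.5]
gripper_width: 0.0916
```

Request:
move_arm([
  [1,[-49,-34.5,5],[0,0,-0.115]],
  [1,[0,0,5],[0,0,-0.115]],
  [1,[0,0,0],[0,-0.17,0]],
  [1,[0,0,0],[0,-0.17,0]],
  [1,[0,0,0],[0,-0.17,0]],
])

```text
clock: 3.58
tcp_pos: [0.5551, -0.0599, 0.1975]
ee_rot: [0.068, 0.964, -0.018, 0.255]
ft_force: [0.7, 0.7, -1.3]
gripper_width: 0.0921
```

Request:
move_arm([
  [1,[0,0,0],[0,-0.17,0]],
  [1,[0,0,0],[0,0,0]],
])

```text
clock: 3.82
tcp_pos: [0.5534, -0.061, 0.2038]
ee_rot: [0.066, 0.944, -0.018, 0.323]
ft_force: [0.1, 0.2, 1.0]
gripper_width: 0.0916
```

```bash
python3 - <<'E'
from h import *
s=status.sense(); print(s['clock'],s['tcp_pos'],s['q'])
p=capture('wrist'); save(p,'w1'); np.savez('w1.npz',W=cloud(p,s),im=p['image'],K=p['mtx'],k1=p['k1'],T=ext(p,s))
print([(np.round(d['xyz'],3),d['p']) for d in finder.boxes_of('slot',p)])
E
```

```text
3.825 [ 0.5533595  -0.06099566  0.20382251] [-0.31392132  0.1596039   2.06269677  0.40825945  0.29286717 -2.09956426]
[(array([ 0.693, -0.074,  0.101]), 0.69)]
```

View pics/w1.png

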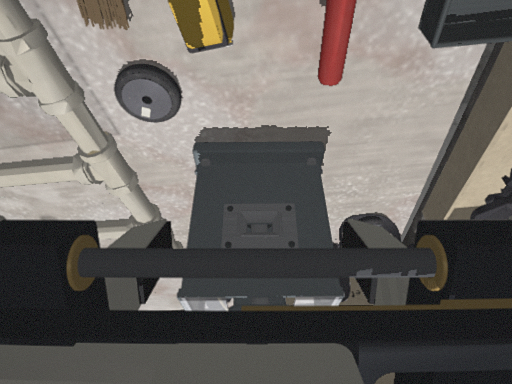

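The slot plate shows at about (223–296, 204–250), with the opening near (260,228). I'll enlarge it and intersect its rays with the face plane.

```bash
cat > slot.py <<'E'
from h import *
d=np.load('w1.npz'); W=d['W']; im=d['im']
reg=W[150:285,195:325].reshape(-1,3); reg=reg[~np.isnan(reg).any(1)]
reg=reg[(reg[:,2]>.05)&(reg[:,2]<.18)&(reg[:,0]>.66)&(reg[:,0]<.71)]
k=None; I=reg
for _ in range(8):
    k=np.polyfit(I[:,1],I[:,0],1); e=reg[:,0]-np.polyval(k,reg[:,1]); I=reg[np.abs(e-np.median(e))<.003]
print('face x=%.4f*y+%.4f'%tuple(k),'yaw',np.degrees(np.arctan(-k[0])),'n',len(I),len(reg),'y',I[:,1].min(),I[:,1].max())
def hit(u,v,off=0.):   # ray to plane off metres in front of face
    K,T=d['K'],d['T']
    q=np.array([(u-K[0,2])/K[0,0],(v-K[1,2])/K[1,1]]); x=q.copy()
    for _ in range(8): x=q/(1+d['k1']*(x@x))
    r=T[:3,:3]@np.array([x[0],-x[1],-1]); o=T[:3,3]
    n=np.array([1,-k[0],0]); t=(k[1]-off*np.hypot(1,k[0])-n@o)/(n@r); return o+t*r
if __name__=='__main__':
    big=cv2.resize(im[195:260,210:310],None,fx=7,fy=7,interpolation=cv2.INTER_CUBIC)
    cv2.imwrite('pics/w1z.png',cv2.convertScaleAbs(big[...,::-1],alpha=1.8))
    for c in [(260,228)]: print(hit(*c),W[c[1],c[0]])
E
python3 slot.py
```

```text
face x=0.1348*y+0.7035 yaw -7.6768505450712805 n 6794 9483 y -0.14984241835688494 -0.0012537951828712757
[ 0.69345854 -0.07468793  0.11503267] [ 0.72399194 -0.07832483  0.09687959]
```

View pics/w1z.png

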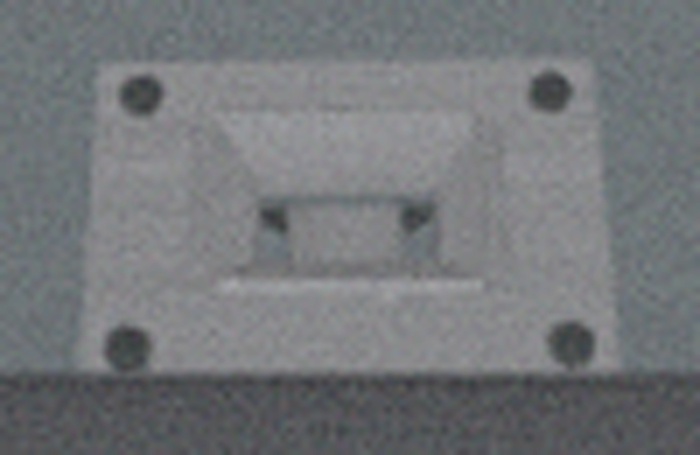

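The zoom shows the four screws at (141,95), (550,92), (128,348) and (571,345), with the flared slot between them.

```bash
cat >> slot.py <<'E'
    f=lambda X,Y,o=0:hit((X+.5)/7-.5+210,(Y+.5)/7-.5+195,o)
    S=np.array([f(141,95),f(550,92),f(128,348),f(571,345)]); print(S.round(4),S.mean(0).round(4))
    print('inner corners bottom edge',f(257,200).round(4),f(437,200).round(4))
    print('upper lip tips',f(218,288,.008).round(4),f(483,288,.008).round(4), 'lower lip',f(215,107,.008).round(4),f(475,107,.008).round(4))
E
python3 slot.py
python3 - <<'E'
from h import *
p=capture('top'); W=cloud(p)
r=finder.masks_of('rail_center',p)[0]['region']; X=W[r]; X=X[~np.isnan(X).any(1)]; X=X[abs(X[:,2]-.015)<.004]
print(X.mean(0), cv2.minAreaRect((X[:,:2]*1000).astype(np.float32)), 'slope dx/dy',np.polyfit(X[:,1],X[:,0],1))
E
```

```text
face x=0.1348*y+0.7035 yaw -7.6768505450712805 n 6794 9483 y -0.14984241835688494 -0.0012537951828712757
[ 0.69345854 -0.07468793  0.11503267] [ 0.72399194 -0.07832483  0.09687959]
[[ 0.689  -0.1077  0.0893]
 [ 0.6977 -0.0433  0.0893]
 [ 0.689  -0.1077  0.134 ]
 [ 0.6977 -0.0433  0.1341]] [ 0.6934 -0.0755  0.1117]
inner corners bottom edge [ 0.6915 -0.0892  0.1089] [ 0.6952 -0.0618  0.1091]
upper lip tips [ 0.6829 -0.0933  0.1286] [ 0.688  -0.0552  0.129 ] lower lip [ 0.6827 -0.0944  0.097 ] [ 0.6881 -0.0548  0.0974]
[0.49623505 0.1909785  0.01511884] ((496.5897216796875, 191.01187133789062), (188.62229919433594, 24.645610809326172), 89.50365447998047) slope dx/dy [0.00721827 0.49485652]
```

Request:
move_arm([
  [1,[0,0,0],[0,0.165,0]],
  [1,[0,0,0],[0,0.165,0]],
  [1,[0,0,0],[0,0.165,0]],
  [1,[0,0,0],[0,0.163,0]],
  [1,[0,0,0],[0,0,0]],
])

```text
clock: 4.65
tcp_pos: [0.5586, -0.0627, 0.2043]
ee_rot: [0.068, 0.998, 0.002, 0.003]
ft_force: [-0.6, 0.4, -0.5]
gripper_width: 0.092
```

```bash
cat > go.py <<'E'
# go.py x y z yaw_deg(tool y direction) rows : shift/turn per row in tool axes
import sys; from h import *
x,y,z,yaw,n=map(float,sys.argv[1:6]); n=int(n); s=status.sense()
print('clock',s['clock'],'q',np.round(s['q'],2),'F',np.round(s['ft_force'],1),'w',round(s['gripper_width'],4))
c,S=np.cos(np.radians(yaw)),np.sin(np.radians(yaw))
Rt=R.from_matrix(np.array([[-S,c,0],[c,S,0],[0,0,-1]]))
R0=R.from_quat(s['ee_rot']); p0=np.array(s['tcp_pos']); rv=(R0.inv()*Rt).as_rotvec()
print('rotvec',rv.round(4),'from',p0.round(4),'z axis',R0.as_matrix()[:,2].round(4))
d=(np.array([x,y,z])-p0)/n*1000
for i in range(n):
    Ri=R0*R.from_rotvec(rv*i/n); print((Ri.inv().apply(d)).round(1).tolist(),(rv/n).round(3).tolist())
E
python3 go.py .496 .161 .13 179.6 10
```

```text
clock 4.65 q [-0.25  0.42  1.46  0.01  1.25 -1.69] F [-0.6  0.4 -0.5] w 0.092
rotvec [-1.1000e-03  7.6000e-03 -1.6999e+00] from [ 0.5586 -0.0627  0.2043] z axis [ 0.0057  0.0036 -1.    ]
[9.3, 21.3, 7.5] [-0.0, 0.001, -0.17]
[5.5, 22.5, 7.5] [-0.0, 0.001, -0.17]
[1.6, 23.2, 7.5] [-0.0, 0.001, -0.17]
[-2.3, 23.1, 7.5] [-0.0, 0.001, -0.17]
[-6.2, 22.4, 7.5] [-0.0, 0.001, -0.17]
[-9.9, 21.0, 7.5] [-0.0, 0.001, -0.17]
[-13.3, 19.0, 7.5] [-0.0, 0.001, -0.17]
[-16.3, 16.5, 7.5] [-0.0, 0.001, -0.17]
[-18.9, 13.5, 7.5] [-0.0, 0.001, -0.17]
[-20.9, 10.1, 7.4] [-0.0, 0.001, -0.17]
```

Request:
move_arm([
  [1,[9.3,21.3,4],[0,0.001,-0.17]],
  [1,[5.5,22.5,4],[0,0.001,-0.17]],
  [1,[1.6,23.2,4],[0,0.001,-0.17]],
  [1,[-2.3,23.1,7],[0,0.001,-0.17]],
  [1,[-6.2,22.4,8],[0,0.001,-0.17]],
])

```text
clock: 5.28
tcp_pos: [0.5243, 0.0506, 0.1788]
ee_rot: [-0.352, 0.936, 0.001, 0.003]
ft_force: [0.7, -0.8, -0.4]
gripper_width: 0.0919
```

Request:
move_arm([
  [0.6,[-9.9,21,9],[0,0.001,-0.17]],
  [0.6,[-13.3,19,9],[0,0.001,-0.17]],
  [0.6,[-16.3,16.5,9],[0,0.001,-0.17]],
  [0.6,[-18.9,13.5,9],[0,0.001,-0.17]],
  [0.6,[-20.9,10.1,9],[0,0,-0.17]],
])

```text
clock: 5.9
tcp_pos: [0.4928, 0.1626, 0.1341]
ee_rot: [-0.707, 0.707, -0.001, 0.001]
ft_force: [0.2, -0.1, -0.5]
gripper_width: 0.0553
```

Request:
move_arm([
  [0.55,[0,0,0],[0,0,0]],
])

```text
clock: 6.02
tcp_pos: [0.4921, 0.1629, 0.1338]
ee_rot: [-0.705, 0.709, 0.0, 0.0]
ft_force: [0.7, 0.2, -0.5]
gripper_width: 0.0515
```

```bash
python3 - <<'E'
from h import *
s=status.sense()
p=capture('wrist'); save(p,'w2'); W=cloud(p,s)
m=finder.masks_of('rail_center',p); print([(x['p'],x['region'].sum()) for x in m])
X=W[m[0]['region']]; X=X[~np.isnan(X).any(1)]; X=X[(abs(X[:,2]-.015)<.006)]
print(X.mean(0), cv2.minAreaRect((X[:,:2]*1000).astype(np.float32)),np.polyfit(X[:,1],X[:,0],1),np.median(X[:,2]))
E
python3 go.py .4966 .161 .006 179.6 4
```

```text
[]
clock 6.125 q [ 0.17  0.42  1.67  0.    1.04 -2.96] F [ 0.6 -0.4 -0.2] w 0.0507
rotvec [-0.0006  0.0009 -0.0014] from [0.4931 0.1617 0.1345] z axis [ 6.e-04  8.e-04 -1.e+00]
[0.2, -0.9, 32.1] [-0.0, 0.0, -0.0]
[0.2, -0.9, 32.1] [-0.0, 0.0, -0.0]
[0.2, -0.9, 32.1] [-0.0, 0.0, -0.0]
[0.2, -0.9, 32.1] [-0.0, 0.0, -0.0]Traceback (most recent call last):
  File "<stdin>", line 5, in <module>
IndexError: list index out of range
```

View pics/w2.png

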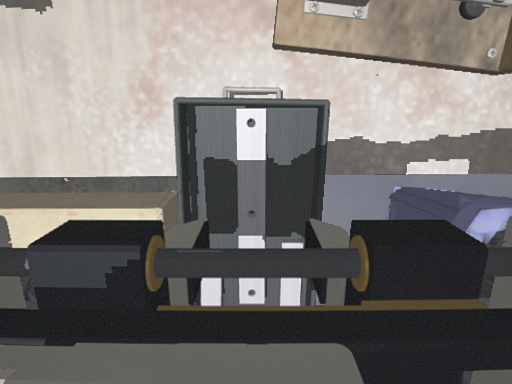

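The bar runs down columns 237–266, with its centre hole at (251,213), and sits between the fingers. The floor is clear on both sides. I'll measure it from the depth map.

```bash
python3 - <<'E'
from h import *
s=status.sense(); p=capture('wrist'); W=cloud(p,s)
X=W[100:232,225:280].reshape(-1,3); X=X[(abs(X[:,2]-.015)<.0045)]
print(len(X),np.median(X[:,2]),X.min(0),X.max(0))
for a in np.arange(.09,.2,.02):
    q=X[abs(X[:,1]-a)<.008]
    if len(q)>10: print(round(a,3),len(q),np.percentile(q[:,0],[1,50,99]).round(4))
fl=W[110:220,200:225].reshape(-1,3); print('floor',np.nanmedian(fl,0))
E
```

```text
3308 0.014785785028574083 [0.48524298 0.09743145 0.01088762] [0.51056235 0.20870444 0.01735646]
0.09 30 [0.4855 0.4977 0.5098]
0.11 497 [0.4853 0.4974 0.5095]
0.13 534 [0.4853 0.4976 0.51  ]
0.15 484 [0.4853 0.4978 0.5102]
0.17 452 [0.4862 0.4981 0.51  ]
0.19 405 [0.4862 0.4984 0.5105]
floor [0.53517894 0.14633774 0.00273313]
```

Request:
move_arm([
  [0.55,[0,-2.3,30],[0,0,0]],
  [0.55,[0,-2.3,30],[0,0,0]],
  [0.55,[0,0,30],[0,0,0]],
  [0.55,[0,0,25],[0,0,0]],
  [0.55,[0,0,12],[0,0,0]],
])

```text
clock: 6.8
tcp_pos: [0.4973, 0.1613, 0.0063]
ee_rot: [-0.704, 0.71, 0.001, -0.0]
ft_force: [-0.2, -0.6, 0.5]
gripper_width: 0.0502
```

Request:
move_arm([
  [0.55,[0,0,0],[0,0,0]],
  [0.55,[0,0,0],[0,0,0]],
])

```text
clock: 7.05
tcp_pos: [0.4981, 0.1621, 0.0081]
ee_rot: [-0.705, 0.709, 0.0, 0.001]
ft_force: [-0.3, 0.5, 0.6]
gripper_width: 0.0502
```

Request:
move_arm([
  [0.55,[0,0,2],[0,0,0]],
  [0,[0,0,0],[0,0,0]],
  [0,[0,0,0],[0,0,0]],
  [0,[0,0,0],[0,0,0]],
  [0,[0,0,0],[0,0,0]],
])

```text
clock: 7.68
tcp_pos: [0.4972, 0.1623, 0.0052]
ee_rot: [-0.705, 0.709, 0.001, -0.0]
ft_force: [-0.5, -0.2, 0.4]
gripper_width: 0.0246
```

Request:
move_arm([
  [0,[0,0,0],[0,0,0]],
  [0,[0,0,-5],[0,0,0]],
  [0,[0,0,-20],[0,0,0]],
  [0,[0,0,-40],[0,0,0]],
  [0,[0,0,-50],[0,0,0]],
])

```text
clock: 8.3
tcp_pos: [0.4965, 0.1619, 0.1205]
ee_rot: [-0.705, 0.709, 0.002, -0.001]
ft_force: [-0.2, 0.2, -0.9]
gripper_width: 0.0245
```

Request:
move_arm([
  [0,[0,0,-30],[0,0,0]],
  [0,[0,0,0],[0,0,0]],
])

```text
clock: 8.55
tcp_pos: [0.4988, 0.1623, 0.1524]
ee_rot: [-0.705, 0.709, -0.0, 0.002]
ft_force: [0.4, -0.4, -3.4]
gripper_width: 0.0246
```

```bash
cat > bar.py <<'E'
# measure held bar in tool coords with the wrist camera (TCP frame)
from h import *
def bar(p,s):
    T=dict(p); W=cloud(p,s); Rm=R.from_quat(s['ee_rot']).as_matrix(); L=(W-np.array(s['tcp_pos']))@Rm
    m=(abs(L[...,1])<.016)&(L[...,2]>-.03)&(L[...,2]<.012)&(abs(L[...,0])<.2)
    return L,W,m
if __name__=='__main__':
    import sys
    s=status.sense(); p=capture('wrist'); save(p,sys.argv[1]); L,W,m=bar(p,s); X=L[m]
    print(s['clock'],s['gripper_width'],len(X),X.min(0).round(4),X.max(0).round(4))
    for a in np.arange(-.15,.15,.015):
        q=X[abs(X[:,0]-a)<.007]
        if len(q)>15: print(round(a,3),len(q),'y',np.percentile(q[:,1],[2,50,98]).round(4),'z',np.median(q[:,2]).round(4))
E
python3 bar.py w3
```

```text
8.55 0.024555213504213 8700 [-0.0365 -0.016  -0.03  ] [0.065  0.016  0.0019]
-0.03 993 y [-0.0128 -0.0006  0.0112] z -0.0094
-0.015 203 y [-0.0132 -0.0006  0.0115] z -0.0097
-0.0 947 y [-0.0132 -0.0006  0.0115] z -0.0097
0.015 1703 y [-0.0155 -0.0001  0.0152] z -0.0099
0.03 1451 y [-0.0128 -0.0006  0.0112] z -0.0098
0.045 1549 y [-0.0129 -0.0011  0.0111] z -0.0099
0.06 1364 y [-0.013  -0.0011  0.0111] z -0.0099
```

View pics/w3.png

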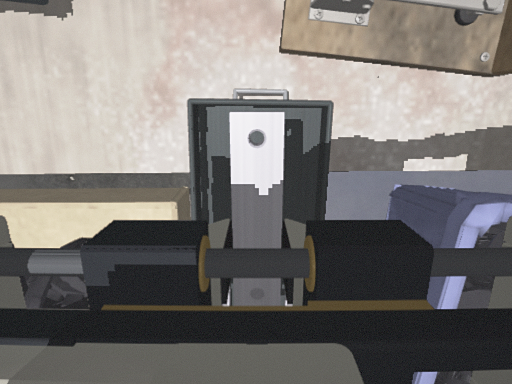

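The bar is held level in the gripper and the tray underneath is clear. It reaches 125 mm ahead of the TCP, with its mid-height 3.8 mm above the TCP. I'll move clear of the box first, then turn.

```bash
python3 - <<'E'
from h import *
np.set_printoptions(suppress=True)
p=capture('top'); W=cloud(p).reshape(-1,3)
for n,b in dict(clamp=(.3,.6,0.0,.09),box=(.53,.8,.1,.36)).items():
    q=W[(W[:,0]>b[0])&(W[:,0]<b[1])&(W[:,1]>b[2])&(W[:,1]<b[3])]; print(n,q[:,2].max(),np.percentile(q[:,2],[50,90]))
E
python3 go.py .50 .10 .19 179.6 2
```

```text
clamp 0.6368872161886497 [0.0231061  0.57767532]
box 0.508192531071955 [0.13906988 0.25769408]
clock 8.65 q [ 0.17  0.41  1.64  0.    1.09 -2.97] F [-0.2  0.9 -3.6] w 0.0246
rotvec [0.003 0.001 0.001] from [0.4968 0.1619 0.1493] z axis [-0.003  0.001 -1.   ]
[30.9, -1.7, -20.4] [0.002, 0.001, 0.0]
[30.9, -1.7, -20.4] [0.002, 0.001, 0.0]
```

Request:
move_arm([
  [0,[50,0,-14],[0,0,0]],
  [0,[55,0,-14],[0,0,0]],
  [0,[55,0,-10],[0,0,0]],
])

```text
clock: 9.02
tcp_pos: [0.4947, 0.0365, 0.1854]
ee_rot: [-0.686, 0.728, -0.018, -0.02]
ft_force: [0.6, -0.8, -1.5]
gripper_width: 0.0248
```

```bash
python3 go.py .53 -.0534 .17 82.3 10
```

```text
clock 9.025 q [-0.05  0.33  1.66 -0.06  1.15 -3.1 ] F [ 0.6 -0.8 -1.5] w 0.0248
rotvec [-0.0429 -0.0424  1.6453] from [0.4947 0.0365 0.1854] z axis [-0.0049 -0.0535 -0.9986]
[8.7, -4.1, 2.0] [-0.004, -0.004, 0.165]
[7.9, -5.4, 1.9] [-0.004, -0.004, 0.165]
[6.9, -6.7, 1.9] [-0.004, -0.004, 0.165]
[5.7, -7.7, 1.8] [-0.004, -0.004, 0.165]
[4.4, -8.6, 1.8] [-0.004, -0.004, 0.165]
[2.9, -9.2, 1.7] [-0.004, -0.004, 0.165]
[1.4, -9.5, 1.7] [-0.004, -0.004, 0.165]
[-0.2, -9.6, 1.6] [-0.004, -0.004, 0.165]
[-1.7, -9.5, 1.6] [-0.004, -0.004, 0.165]
[-3.3, -9.1, 1.6] [-0.004, -0.004, 0.165]
```

Request:
move_arm([
  [0,[8.7,-4.1,2],[-0.004,-0.004,0.165]],
  [0,[7.9,-5.4,2],[-0.004,-0.004,0.165]],
  [0,[6.9,-6.7,2],[-0.004,-0.004,0.165]],
  [0,[5.7,-7.7,2],[-0.004,-0.004,0.165]],
  [0,[4.4,-8.6,2],[-0.004,-0.004,0.165]],
])

```text
clock: 9.65
tcp_pos: [0.5125, -0.0069, 0.1764]
ee_rot: [-0.335, 0.942, -0.01, -0.011]
ft_force: [0.4, 0.6, -1.5]
gripper_width: 0.0244
```

Request:
move_arm([
  [0,[2.9,-9.2,2],[-0.004,-0.004,0.165]],
  [0,[1.4,-9.5,2],[-0.004,-0.004,0.165]],
  [0,[0,-9.6,1],[-0.004,-0.004,0.165]],
  [0,[-1.7,-9.5,1],[-0.004,-0.004,0.165]],
  [0,[-3.3,-9.1,1],[-0.004,-0.004,0.165]],
])

```text
clock: 10.28
tcp_pos: [0.53, -0.0519, 0.1699]
ee_rot: [0.071, 0.997, -0.001, -0.0]
ft_force: [-1.1, -0.5, -1.9]
gripper_width: 0.0243
```

Request:
move_arm([
  [0,[0,0,0],[0,0,0]],
])

```text
clock: 10.4
tcp_pos: [0.5301, -0.0521, 0.1703]
ee_rot: [0.068, 0.998, -0.001, -0.0]
ft_force: [0.2, 0.5, -2.3]
gripper_width: 0.0247
```

```bash
python3 go.py .5449 -.0554 .1112 82.3 3; python3 bar.py w4
```

```text
clock 10.4 q [-0.24  0.41  1.59 -0.    1.14 -1.67] F [ 0.2  0.5 -2.3] w 0.0247
rotvec [-0.0017 -0.     -0.0017] from [ 0.5301 -0.0521  0.1703] z axis [-3.0e-04 -1.7e-03 -1.0e+00]
[-5.0, -0.4, 19.7] [-0.001, -0.0, -0.001]
[-5.0, -0.4, 19.7] [-0.001, -0.0, -0.001]
[-5.0, -0.4, 19.7] [-0.001, -0.0, -0.001]
10.4 0.02466313298127777 8703 [-0.0368 -0.016  -0.03  ] [0.0653 0.016  0.002 ]
-0.03 967 y [-0.011   0.0013  0.0131] z -0.0092
-0.015 230 y [-0.0113  0.0008  0.0133] z -0.0095
-0.0 905 y [-0.0113  0.0008  0.0133] z -0.0096
0.015 1730 y [-0.0153  0.0003  0.0156] z -0.0098
0.03 1448 y [-0.011  0.001  0.013] z -0.0097
0.045 1540 y [-0.011   0.0008  0.013 ] z -0.0098
0.06 1398 y [-0.0111  0.0008  0.0129] z -0.0099
```

Request:
move_arm([
  [0,[-5,-0.4,20],[0,-0.003,-0.001]],
  [0,[-5,-0.4,20],[0,0,-0.001]],
  [0,[-5,-0.4,18.5],[0,0,0]],
  [0,[0,0,0],[0,0,0]],
  [0,[0,0,0],[0,0,0]],
])

```text
clock: 11.08
tcp_pos: [0.5462, -0.0551, 0.1142]
ee_rot: [0.067, 0.998, -0.001, 0.003]
ft_force: [-0.3, 0.8, -0.4]
gripper_width: 0.0249
```

```bash
cat > chk.py <<'E'
from h import *
import sys
P=[];
out=[]
for n in ['top','side']:
    s=status.sense(); P.append(s['tcp_pos']); p=capture(n); W=cloud(p)
    # coords in press frame about slot
    u=np.array([np.cos(np.radians(-7.7)),np.sin(np.radians(-7.7)),0]); v=np.array([-u[1],u[0],0]); o=np.array([.6936,-.0755,.115])
    D=W-o; A=np.stack([D@u,D@v,D[...,2]],-1)
    m=(A[...,0]>-.085)&(A[...,0]<-.008)&(abs(A[...,1])<.03)&(abs(A[...,2])<.02)
    q=A[m]
    if len(q): print(n,len(q),'max along',q[:,0].max().round(4),'top z med',np.median(q[q[:,2]>0][:,2]).round(4))
    for a in np.arange(-.08,-.01,.01):
        t=q[abs(q[:,0]-a)<.005]
        if len(t)>4: print('  ',round(a,3),len(t),'y',t[:,1].min().round(4),t[:,1].max().round(4),'ztop',np.percentile(t[:,2],80).round(4))
    c=p['image'][75:200,270:390] if n=='top' else p['image'][190:300,230:380]
    c=cv2.resize(c,(600,500) if n=='top' else (680,500),interpolation=cv2.INTER_CUBIC); out.append(c)
cv2.imwrite('pics/%s.png'%sys.argv[1],cv2.resize(np.hstack(out),None,fx=.6,fy=.6)[...,::-1])
s=status.sense(); print(s['clock'],np.mean(P+[s['tcp_pos']],0).round(4),R.from_quat(s['ee_rot']).as_matrix()[:,:2].T.round(4),s['ft_force'].round(1))
E
python3 chk.py c1
```

```text
top 242 max along -0.0083 top z med 0.0099
   -0.08 19 y -0.0014 0.0137 ztop 0.0103
   -0.07 31 y -0.011 0.0131 ztop 0.0115
   -0.06 37 y -0.01 0.0138 ztop 0.0104
   -0.05 34 y -0.012 0.0137 ztop 0.0119
   -0.04 35 y -0.0113 0.0138 ztop 0.0106
   -0.03 30 y -0.0112 0.0139 ztop 0.0116
   -0.01 56 y -0.023 0.0298 ztop 0.016
side 261 max along -0.008 top z med 0.0092
   -0.08 34 y -0.0154 0.0094 ztop 0.0105
   -0.07 31 y -0.0152 0.0101 ztop 0.0116
   -0.06 31 y -0.0146 0.0095 ztop 0.0105
   -0.05 32 y -0.0144 0.0114 ztop 0.0101
   -0.04 35 y -0.0153 0.0122 ztop 0.0105
   -0.03 32 y -0.0143 0.0099 ztop 0.0098
   -0.02 9 y -0.0264 -0.0079 ztop 0.016
   -0.01 57 y -0.0291 0.018 ztop 0.0152
11.175 [ 0.5463 -0.0551  0.1144] [[-0.991   0.1336 -0.0081]
 [ 0.1336  0.991  -0.0022]] [ 0.2 -0.1 -1.7]
```

View pics/c1.png

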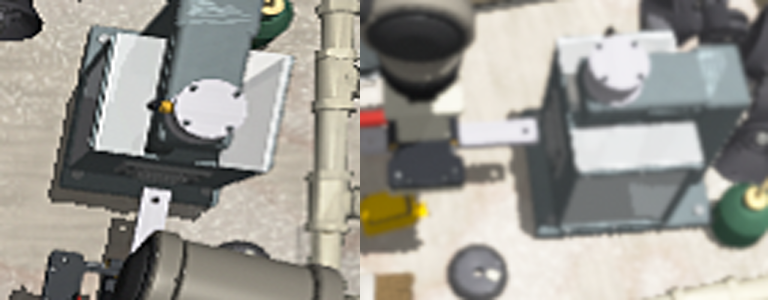

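The pictures show the bar lined up sideways and level, about 24 mm before the face and roughly 3 mm high. I'll lower it and enter slowly.

Request:
move_arm([
  [0,[0,0,2.7],[0,0,0]],
  [0,[0,0,0],[0,0,0]],
  [0,[-8,0,0.1],[0,0,0]],
  [0,[-8,0,0.1],[0,0,0]],
  [0,[-4,0,0],[0,0,0]],
])

```text
clock: 11.8
tcp_pos: [0.5664, -0.058, 0.111]
ee_rot: [0.067, 0.998, -0.001, 0.003]
ft_force: [-5.5, -0.3, -0.1]
gripper_width: 0.0246
```

```bash
cat > st.py <<'E'
from h import *
import time
s=status.sense(); u=np.array([.991,-.134,0]); v=np.array([.134,.991,0]); D=np.array(s['tcp_pos'])-[.6936,-.0755,.115]
print(s['clock'],'along',round(D@u*1e3+125,1),'lat',round(D@v*1e3,1),'z',round(D[2]*1e3+3.8,1),'F',np.round([s['ft_force']@u,s['ft_force']@v,s['ft_force'][2]],1),'T',s['torque'].round(2),'w',round(s['gripper_width'],4))
E
python3 st.py
```

```text
11.8 along -3.4 lat 0.3 z -0.2 F [-5.4 -1.  -0.1] T [ 0.01  0.98 -0.06] w 0.0246
```

Request:
move_arm([
  [0,[0,0,0],[0,0,0]],
])

```text
clock: 11.92
tcp_pos: [0.5661, -0.058, 0.1109]
ee_rot: [0.067, 0.998, -0.001, 0.003]
ft_force: [0.1, -0.6, -1.5]
gripper_width: 0.0246
```

```bash
python3 st.py
```

```text
11.925 along -3.7 lat 0.2 z -0.3 F [ 0.2 -0.6 -1.5] T [-0.09  0.01 -0.08] w 0.0246
```

Request:
move_arm([
  [0,[0,0,-1],[0,0,0]],
  [0,[0,0,0],[0,0,0]],
])

```text
clock: 12.18
tcp_pos: [0.5657, -0.0578, 0.1122]
ee_rot: [0.067, 0.998, -0.001, 0.003]
ft_force: [-0.2, 0.2, -2.0]
gripper_width: 0.0244
```

```bash
python3 st.py; python3 bar.py w5
```

```text
12.175 along -4.1 lat 0.4 z 1.0 F [-0.2  0.1 -2. ] T [0.   0.1  0.04] w 0.0244
12.175 0.02442719850030786 8679 [-0.0367 -0.016  -0.03  ] [0.0653 0.016  0.0021]
-0.03 966 y [-0.011   0.0008  0.013 ] z -0.0091
-0.015 228 y [-0.0113  0.0005  0.0134] z -0.0095
-0.0 907 y [-0.0113  0.0013  0.0133] z -0.0096
0.015 1714 y [-0.0152  0.0003  0.0156] z -0.0098
0.03 1456 y [-0.011   0.0013  0.013 ] z -0.0098
0.045 1544 y [-0.011   0.0008  0.013 ] z -0.0098
0.06 1389 y [-0.0111  0.0008  0.0129] z -0.01
```

That force was only inertial, so there is no contact yet. I'll take back most of the rise and move in.

Request:
move_arm([
  [0,[-2,0,0.6],[0,0,0]],
  [0,[-3,0,0],[0,0,0]],
  [0,[-3,0,0],[0,0,0]],
  [0,[-3,0,0],[0,0,0]],
  [0,[0,0,0],[0,0,0]],
])

```text
clock: 12.85
tcp_pos: [0.5774, -0.0595, 0.1117]
ee_rot: [0.067, 0.998, -0.001, 0.004]
ft_force: [-0.1, -2.2, -0.8]
gripper_width: 0.0247
```

```bash
python3 st.py
```

```text
12.85 along 7.7 lat 0.3 z 0.5 F [ 0.2 -2.2 -0.8] T [-0.21 -0.01 -0.19] w 0.0247
```

Request:
move_arm([
  [0,[-2,-0.5,0],[0,0,0]],
  [0,[-4,0,0],[0,0,0]],
  [0,[-5,0,0],[0,0,0]],
  [0,[-5,0,0],[0,0,0]],
  [0,[0,0,0],[0,0,0]],
])

```text
clock: 13.48
tcp_pos: [0.5931, -0.062, 0.1116]
ee_rot: [0.067, 0.998, -0.001, 0.004]
ft_force: [0.6, -1.3, -1.3]
gripper_width: 0.0249
```

```bash
python3 st.py; python3 bar.py w6
```

```text
13.475 along 23.6 lat -0.1 z 0.4 F [ 0.8 -1.2 -1.3] T [-0.07 -0.01 -0.1 ] w 0.0249
13.475 0.024868401775679852 8692 [-0.036 -0.016 -0.03 ] [0.0653 0.016  0.0021]
-0.03 965 y [-0.0111  0.0008  0.013 ] z -0.0092
-0.015 231 y [-0.0113  0.0008  0.0134] z -0.0095
-0.0 909 y [-0.0113  0.0008  0.0133] z -0.0096
0.015 1729 y [-0.0153  0.0003  0.0156] z -0.0097
0.03 1446 y [-0.011  0.001  0.013] z -0.0097
0.045 1544 y [-0.011   0.0012  0.013 ] z -0.0098
0.06 1384 y [-0.0109  0.0012  0.0131] z -0.0099
```

It's through the slot with no slip. I'll carry on to the stop.

Request:
move_arm([
  [0,[-5,-0.2,0],[0,0,0]],
  [0,[-6,0,0],[0,0,0]],
  [0,[-6,0,0],[0,0,0]],
  [0,[-5,0,0],[0,0,0]],
  [0,[0,0,0],[0,0,0]],
])

```text
clock: 14.15
tcp_pos: [0.6147, -0.0651, 0.1117]
ee_rot: [0.067, 0.998, -0.001, 0.003]
ft_force: [0.8, 0.8, -1.5]
gripper_width: 0.0247
```

```bash
python3 st.py
```

```text
14.15 along 45.4 lat -0.3 z 0.5 F [ 0.7  0.9 -1.5] T [0.02 0.01 0.01] w 0.0247
```

Request:
move_arm([
  [0,[-2,0,0],[0,0,0]],
  [0,[-3,0,0],[0,0,0]],
  [0,[-3,0,0],[0,0,0]],
  [0,[0,0,0],[0,0,0]],
  [0,[0,0,0],[0,0,0]],
])

```text
clock: 14.78
tcp_pos: [0.6218, -0.0661, 0.1117]
ee_rot: [0.067, 0.998, -0.001, 0.003]
ft_force: [-4.1, 0.8, -0.5]
gripper_width: 0.0244
```

```bash
python3 st.py
```

```text
14.775 along 52.6 lat -0.3 z 0.5 F [-4.2  0.2 -0.5] T [ 0.09  0.8  -0.03] w 0.0244
```

Request:
move_arm([
  [0,[-2,0,0],[0,0,0]],
  [0,[-2,0,0],[0,0,0]],
  [0,[0,0,0],[0,0,0]],
  [0,[0,0,0],[0,0,0]],
])

```text
clock: 15.28
tcp_pos: [0.6259, -0.0666, 0.1117]
ee_rot: [0.067, 0.998, -0.001, 0.003]
ft_force: [-4.7, 1.2, -0.8]
gripper_width: 0.0245
```

```bash
python3 st.py
```

```text
15.275 along 56.7 lat -0.3 z 0.5 F [-4.9  0.5 -0.8] T [ 0.2   0.99 -0.04] w 0.0245
```

Request:
move_arm([
  [0,[-1.5,0,0],[0,0,0]],
  [0,[0,0,0],[0,0,0]],
  [0,[0,0,0],[0,0,0]],
])

```text
clock: 15.65
tcp_pos: [0.6272, -0.0668, 0.1117]
ee_rot: [0.067, 0.998, -0.001, 0.003]
ft_force: [-5.7, 0.6, -1.3]
gripper_width: 0.0245
```

```bash
python3 st.py
```

```text
15.65 along 58.1 lat -0.3 z 0.5 F [-5.7 -0.2 -1.3] T [0.19 1.06 0.04] w 0.0245
```

Request:
move_arm([
  [0,[-1,0,0],[0,0,0]],
  [0,[0,0,0],[0,0,0]],
  [0,[0,0,0],[0,0,0]],
])

```text
clock: 16.02
tcp_pos: [0.6276, -0.0668, 0.1115]
ee_rot: [0.067, 0.998, -0.001, 0.002]
ft_force: [-7.9, 0.3, -1.1]
gripper_width: 0.0244
```

```bash
python3 st.py
```

```text
16.025 along 58.4 lat -0.3 z 0.3 F [-7.8 -0.7 -1.1] T [0.2  1.32 0.01] w 0.0244
```

Request:
move_arm([
  [0,[-1,0,0],[0,0,0]],
  [0,[0,0,0],[0,0,0]],
  [0,[0,0,0],[0,0,0]],
])

```text
clock: 16.4
tcp_pos: [0.6276, -0.0668, 0.1112]
ee_rot: [0.067, 0.998, -0.001, 0.001]
ft_force: [-10.3, 1.8, -0.2]
gripper_width: 0.0239
```

```bash
python3 st.py; python3 bar.py w7; python3 chk.py c2 | tail -3
```

```text
16.4 along 58.5 lat -0.3 z -0.0 F [-10.4   0.4  -0.2] T [0.21 1.71 0.02] w 0.0239
16.4 0.023947009498974544 8678 [-0.0361 -0.016  -0.03  ] [0.0653 0.016  0.0027]
-0.03 949 y [-0.011   0.0013  0.013 ] z -0.0095
-0.015 231 y [-0.0113  0.0008  0.0134] z -0.0097
-0.0 914 y [-0.0113  0.001   0.0134] z -0.0095
0.015 1738 y [-0.0153  0.0003  0.0156] z -0.0096
0.03 1448 y [-0.011   0.0008  0.013 ] z -0.0094
0.045 1532 y [-0.011   0.0008  0.013 ] z -0.0093
0.06 1382 y [-0.011   0.0012  0.013 ] z -0.0094
   -0.01 45 y -0.0299 0.0171 ztop 0.0158
16.55 [ 0.6276 -0.0668  0.1112] [[-0.991   0.1339 -0.0014]
 [ 0.1339  0.991  -0.0019]] [-9.7  1.7 -0.7]
```

View pics/c2.png

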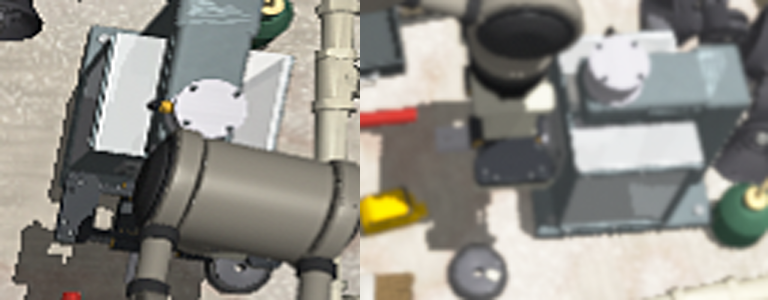

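Request:
move_arm([
  [0,[0,0,0],[0,0,0]],
  [0,[0,0,0],[0,0,0]],
  [0,[0,0,0],[0,0,0]],
  [0,[0,0,0],[0,0,0]],
])

```text
clock: 17.05
tcp_pos: [0.6276, -0.0668, 0.1111]
ee_rot: [0.067, 0.998, -0.001, 0.001]
ft_force: [-10.0, 1.8, -0.1]
gripper_width: 0.0248
```

```bash
python3 st.py; python3 - <<'E'
from h import *
p=capture('side')
for l in ['brush','wheel_0','tape_measure','offcut_0_center','offcut_1_center','axle_bolt']:
    print(l,[(np.round(d['xyz'],3).tolist(),round(d['p'],2)) for d in finder.boxes_of(l,p)[:1]])
print(ctrl.finish_job())
E
```

```text
17.05 along 58.5 lat -0.2 z -0.1 F [-10.2   0.5  -0.1] T [ 0.23  1.79 -0.01] w 0.0248
brush [([0.433, -0.167, 0.015], 0.64)]
wheel_0 [([0.586, -0.18, 0.012], 0.67)]
tape_measure [([0.497, -0.104, 0.051], 0.52)]
offcut_0_center []
offcut_1_center []
axle_bolt []
the job is handed in; nothing more can be done
None
```

The long bar is out of the tray and fed level through the guard slot, pushing the back stop against its hard end. I handed the job in at about 17 s, with the gripper still holding the bar there.

- **Back stop:** the force followed the spring up to about 5.7 N. It then rose to about 10 N with the bar no longer advancing, and held steady for over half a second. The measured depth reads 58.5 mm instead of 62 mm. My estimate of the guard face was probably about 3 mm too deep: the fixed cameras placed it that much nearer, and the spring force at contact fits that too. I took the force stall as proof that the stop is home.
- **Bar:** it did not slip in the gripper, and was level to within about 0.3°.
- **Bystanders:** the network found the brush, wheel and tape measure within 2 mm of where they started.
- **Offcuts and bolt:** the network did not report them in the last side picture, so I could not confirm them at the end. After the lift, only the long bar was in the gripper, and nothing touched the tray afterwards.

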